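Put the washing-up to dry

TASK

Put the washed cups away to dry. First push the drip tray fully home under the drying rack, then stand each tumbler that lies on the worktop upside down over a free peg of the rack, rim flat on the deck, and hang each mug by its handle on one of the hooks of the mug rail. Leave the white tumbler that is already drying, and the other kitchen things, where they are.

Things in the scene. Friction and masses are not known exactly. Their poses are not given: they have to be found in the camera images.
- mug_red: red mug, 66 mm across and 85 mm tall (wall 4 mm), about 220 g, standing on the worktop, mouth up; may be absent. Origin: centre of its underside. z is up out of the mouth, y points to the handle: a round-bar loop (bar 9 mm thick) in the mug's yz plane that stands out to 70 mm from the mug's axis
- mug_red_hole (a point): centre of the finger hole of the red mug's handle, 47 mm from the mug's axis along y and 44 mm above its underside. The hole is about 27 mm wide (y) and 42 mm high (z) and is looked through along the mug's x
- mug_white: white mug, 66 mm across and 85 mm tall (wall 4 mm), about 220 g, standing on the worktop, mouth up; may be absent. Origin: centre of its underside. z is up out of the mouth, y points to the handle: a round-bar loop (bar 9 mm thick) in the mug's yz plane that stands out to 70 mm from the mug's axis
- mug_white_hole (a point): centre of the finger hole of the white mug's handle, 47 mm from the mug's axis along y and 44 mm above its underside. The hole is about 27 mm wide (y) and 42 mm high (z) and is looked through along the mug's x
- mug_blue: blue mug, 66 mm across and 85 mm tall (wall 4 mm), about 220 g, standing on the worktop, mouth up; may be absent. Origin: centre of its underside. z is up out of the mouth, y points to the handle: a round-bar loop (bar 9 mm thick) in the mug's yz plane that stands out to 70 mm from the mug's axis
- mug_blue_hole (a point): centre of the finger hole of the blue mug's handle, 47 mm from the mug's axis along y and 44 mm above its underside. The hole is about 27 mm wide (y) and 42 mm high (z) and is looked through along the mug's x
- tumbler_orange: orange plastic drinking tumbler with eight flat sides, straight, 60 mm across the flats, 105 mm tall, wall 4 mm, closed bottom 6 mm thick, about 110 g; it lies on its side on one of its flats, mouth to the robot's left; may be absent. Origin: the middle of it, on its axis, 52.5 mm from either end. z points along its axis, out of its mouth
- tumbler_green: green plastic drinking tumbler with eight flat sides, straight, 60 mm across the flats, 105 mm tall, wall 4 mm, closed bottom 6 mm thick, about 110 g; it lies on its side on one of its flats, mouth to the robot's left; may be absent. Origin: the middle of it, on its axis, 52.5 mm from either end. z points along its axis, out of its mouth
- tumbler_white: white tumbler of the same shape that already stands upside down on peg3 to dry; leave it there. Origin and axes as for the other tumblers
- peg0 (a point): foot of the front left peg of the rack (seen from the robot), on the deck, 46 mm above the worktop; axes: x away from the robot (the rack's depth), y to the left, z up. Round wooden peg 12 mm thick that stands 80 mm above the deck with a rounded top; pegs are 105 mm apart sideways and 105 mm from front to back
- peg1 (a point): foot of the front right peg of the rack (seen from the robot), on the deck, 46 mm above the worktop; axes: x away from the robot (the rack's depth), y to the left, z up. Round wooden peg 12 mm thick that stands 80 mm above the deck with a rounded top; pegs are 105 mm apart sideways and 105 mm from front to back
- peg2 (a point): foot of the back left peg of the rack (seen from the robot), on the deck, 46 mm above the worktop; axes: x away from the robot (the rack's depth), y to the left, z up. Round wooden peg 12 mm thick that stands 80 mm above the deck with a rounded top; pegs are 105 mm apart sideways and 105 mm from front to back
- peg3 (a point): foot of the back right peg of the rack (seen from the robot), on the deck, 46 mm above the worktop; axes: x away from the robot (the rack's depth), y to the left, z up. Round wooden peg 12 mm thick that stands 80 mm above the deck with a rounded top; pegs are 105 mm apart sideways and 105 mm from front to back; taken by the white tumbler
- tray (a joint): how far the drip tray stands out of the front of the rack (m): 0 fully home against its stop, at most 0.08; slides with about 2 N of friction along the pegs' x and stays where it is left
- tray_front (a point): middle of the front edge of the drip tray's lip, 41 mm above the worktop; axes as the pegs'. The steel tray front behind it is 200 mm wide and runs from 6 to 44 mm above the worktop; push it along the pegs' +x. The white rack is fixed, 220 mm deep, 220 mm wide, centred on its four pegs
- hook0 (a point): point on the axis of the left hook of the mug rail, 69 mm in front of the rail's centre line, 185 mm above the worktop; x away from the robot, along the hook to the rail, y left, z up. Level steel rod 8 mm thick; its tip, 27 mm nearer the robot, turns up by 18 mm. Hooks 115 mm apart on a fixed rail 12 mm thick, 280 mm long, with end posts. A mug let go here swings down to hang by its handle
- hook1 (a point): point on the axis of the middle hook of the mug rail, 69 mm in front of the rail's centre line, 185 mm above the worktop; x away from the robot, along the hook to the rail, y left, z up. Level steel rod 8 mm thick; its tip, 27 mm nearer the robot, turns up by 18 mm. Hooks 115 mm apart on a fixed rail 12 mm thick, 280 mm long, with end posts. A mug let go here swings down to hang by its handle
- hook2 (a point): point on the axis of the right hook of the mug rail, 69 mm in front of the rail's centre line, 185 mm above the worktop; x away from the robot, along the hook to the rail, y left, z up. Level steel rod 8 mm thick; its tip, 27 mm nearer the robot, turns up by 18 mm. Hooks 115 mm apart on a fixed rail 12 mm thick, 280 mm long, with end posts. A mug let go here swings down to hang by its handle
- dish_soap: green dish-soap bottle, 60 mm across, 190 mm tall; not part of the job, leave it alone. Origin: centre of its underside
- pepper_mill: dark wooden pepper mill, 54 mm across, 158 mm tall; not part of the job, leave it alone. Origin: centre of its underside
- spice_jar: amber glass jar, 64 mm across, 90 mm tall; not part of the job, leave it alone. Origin: centre of its underside
- saucer: white saucer, 110 mm across, 18 mm high; not part of the job, leave it alone. Origin: centre of its underside
- dish_brush: dish brush lying on the worktop; not part of the job, leave it alone. Origin: centre of its underside
- spatula: spatula lying on the worktop; not part of the job, leave it alone. Origin: centre of its underside
There are look-alikes about, which are no part of the job. Of the things shaped like the mug_red, the red one is meant. What is shaped like the mug_blue but purple is not meant.

How it is judged:
By the outcome, as a careful person would: the job done as asked, in the order asked, and still so for the second after the job is handed in, with the robot touching nothing.
Of mug_red, mug_white, mug_blue, tumbler_orange, tumbler_green only 4 to 5 are there at a start; the rules pass over those that are not, and their reading is None.
At some moment in a run one of mug_red, mug_white, mug_blue, tumbler_orange, tumbler_green may be knocked a few centimetres aside while the robot is not near it.
It also fails if it takes over 210 s, if anything falls off the work surface, if the arm or the gripper's body presses on something with over 40 N, if the wrist force passes 120 N, or if a joint passes its speed limit or range.

ROBOT

A 7-joint arm with a two-finger parallel gripper is mounted at the origin on the work surface. World frame = base frame: x ahead of the robot, y to its left, z up, the work surface at z = 0. Lengths are in m, angles in rad, forces in N, time in s.
With the tool pointing down it reaches from about 0.4 to 0.875 m from the base axis. Payload 19.3 kg.
Tool frame: the origin (TCP) lies between the finger pads; the fingertips stand 17 mm ahead of it and the grasp point (between the pads) lies 2 mm behind it; z points along the fingers, y is the line along which they close (so a half turn about z gives the same grasp; the last joint's range is limited). The gripper opens to 85 mm and grips with 20 to 120 N. Pads are 22 mm wide; open, the fingers measure 114 mm over their backs; the gripper's body (76 mm by 85 mm) begins 54 mm behind the grasp point. The pads swing forward as they close: fully open they stand 13 mm farther back than shut.
Start: joints at [1.245, 0.521, -0.036, 1.599, 0.021, 1.021, -0.113], TCP at [0.158, -0.605, 0.248] pointing down, gripper open.
Joint ranges: [-2.91, 2.91], [-0.3, 2.13], [-1.5, 1.42], [0.17, 2.43], [-1.26, 4.41], [0.16, 1.93], [-2.52, 2.52]. Speed limits (rad/s): [1.89, 1.89, 2.39, 2.39, 3.01, 3.01, 3.01].

INTERFACE

Orientations are given as [roll, pitch, yaw] about the fixed x, y, z axes, in that order (R = Rz(yaw) Ry(pitch) Rx(roll)).
In Python, from workcell import bot gives the robot as it stands.
- The arm moves only by the shell command python3 -m inch 'ROWS' [FORCE]. ROWS is JSON, a list of rows, each a list of 7 numbers: the shift along the tool's x, y, z in units of 200 mm (1.0 is 200 mm), then the turn, a rotation vector about the tool's x, y, z in units of 90 degrees (1.0 is 90 degrees), then the opening, from 0 (shut) to 1 (fully open). In form: [[x, y, z, rx, ry, rz, grip], ...]. A call has 1 to 20 rows; each row is the pose to reach, as a shift and turn from the pose commanded when the call began, along the tool's axes at that moment; what a row does not reach only later rows make up. A row lasts 1/8 s, in which the tool goes at most 62.5 mm and 10.7 degrees, less where a joint would pass 70% of its speed; a pose out of reach is approached as far as the arm can. A call with a number of a shift or a turn outside -1 to 1 is refused whole. A call with a gripper value outside its range is refused whole. The fingers move at their own pace and stop on an object; FORCE is the grip in N (left out, the last holds). Time passes only in rows, so rows that repeat a pose let the fingers close. It gives the time, the measured TCP pose, the force, the opening and the grip force at its end, in the units of the state.
- bot.observe(): the state, without advancing time (a new reading comes with each control period).
- bot.grab_frame(name): name is "scene" or "top" or "wrist"; returns a dict with "img" (480x640x3 uint8, red, green, blue), "z_map" (480x640 float32, m along the optical axis (not along the pixel's ray), 0 where there is no reading), "vfov" (degrees; the focal length in pixels is half the picture's height over the tangent of half this angle, whatever the lens; pixels are square), "cx", "cy" (the principal point, pixels), "rvec" (rotation vector, rad) and "tvec" (3), from world to camera coordinates, as OpenCV has them. Camera axes: x right, y down, z forward; pixel columns grow to the right and rows downward; lengths in m; the calibration is good to about 2 mm. A picture is of the moment at which its call begins.
- bot.job_done(): hands the job in; it is judged then, once.
The state is a dict: "clock": time; "qpos": joint angles; "qd": joint speeds; "joint_efforts": joint torques, N m; "position": TCP position; "tool_rot": TCP orientation; "force": force on the tool from outside, world axes, zero at the start; "moment": the same for the moment, N m; "grip_width": finger opening in m; "finger_force": force on a finger pad.
Only numpy, scipy, OpenCV 4.12 (cv2) and the standard library are available. Lean on these libraries where they do the work, as an engineer would, in place of code of your own. Each camera call takes 0.05 s, during which the arm holds its last target. There are 200 camera calls.

## Working session

There is one attempt and no reset: what is moved stays moved. The work goes in short steps, Python scripts to look and compute and a shell command to move; the robot and the scene stay as the last step left them, time stands still between calls to the robot, and variables do not carry over. Pictures are saved under pics/ and viewed, at most 14 in all, crops included, and the job is handed in when it is done.

```bash
ls; mkdir -p pics
cat > h.py <<'E'
import numpy as np, cv2
from workcell import bot
from scipy.spatial.transform import Rotation as R
def grab(n):
    f=bot.grab_frame(n); f['name']=n
    f['R']=cv2.Rodrigues(np.array(f['rvec'],float))[0]; f['t']=np.array(f['tvec'],float).ravel()
    f['f']=240/np.tan(np.radians(f['vfov'])/2); return f
def save(f,name,box=None,s=1):
    im=f['img'][:,:,::-1]
    if box: im=im[box[1]:box[3],box[0]:box[2]]
    cv2.imwrite('pics/'+name,cv2.resize(im,None,fx=s,fy=s,interpolation=cv2.INTER_CUBIC))
def cloud(f):
    v,u=np.mgrid[:480,:640]; z=f['z_map'].astype(float)
    c=np.stack([(u-f['cx'])/f['f']*z,(v-f['cy'])/f['f']*z,z],-1)
    p=(c-f['t'])@f['R']; p[z<=0]=np.nan; return p
def ray(f,u,v,h):
    d=f['R'].T@np.array([(u-f['cx'])/f['f'],(v-f['cy'])/f['f'],1]); o=-f['R'].T@f['t']
    return o+d*(h-o[2])/d[2]
E
python3 - <<'E'
from h import *
s=bot.observe(); print({k:np.round(v,3) for k,v in s.items()})
for n in ('scene','top','wrist'):
    f=grab(n); save(f,n+'0.png'); print(n,f['f'],f['cx'],f['cy'],-f['R'].T@f['t'], f['R'][2])
E
```

```text
pics
{'clock': np.float64(0.0), 'qpos': array([ 1.245,  0.522, -0.036,  1.6  ,  0.021,  1.021, -0.113]), 'qd': array([ 0.001, -0.003, -0.   , -0.   , -0.   ,  0.001, -0.   ]), 'joint_efforts': array([-1.0000e-03, -9.2714e+01,  1.9790e+00, -3.6993e+01,  1.8000e-02,
        8.0000e-03, -0.0000e+00]), 'position': array([ 0.158, -0.604,  0.248]), 'tool_rot': array([-3.14 ,  0.   ,  0.256]), 'force': array([-0.835,  0.017,  0.242]), 'moment': array([0.026, 0.018, 0.012]), 'finger_force': np.float64(0.0), 'grip_width': np.float64(0.086)}
scene 484.3121095569301 321.29149782931654 228.1038790926342 [1.52093853 0.58063738 1.07250373] [-0.67096291 -0.37970973 -0.63689033]
top 505.33745001137305 314.3181970702405 242.8316570640736 [0.38343232 0.05109094 1.62550898] [ 0.08388682 -0.01142739 -0.99640976]
wrist 359.5727806635356 315.36887090617654 231.47619582507173 [ 0.23303911 -0.58549342  0.37126155] [-0.2957853  -0.07644294 -0.95219091]
```

View pics/top0.png

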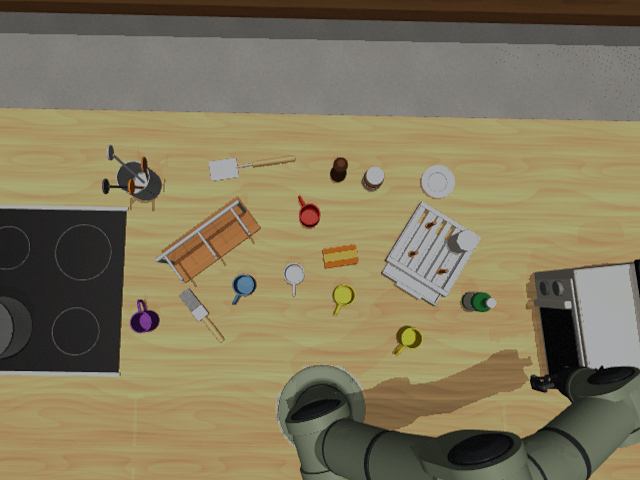

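View pics/scene0.png

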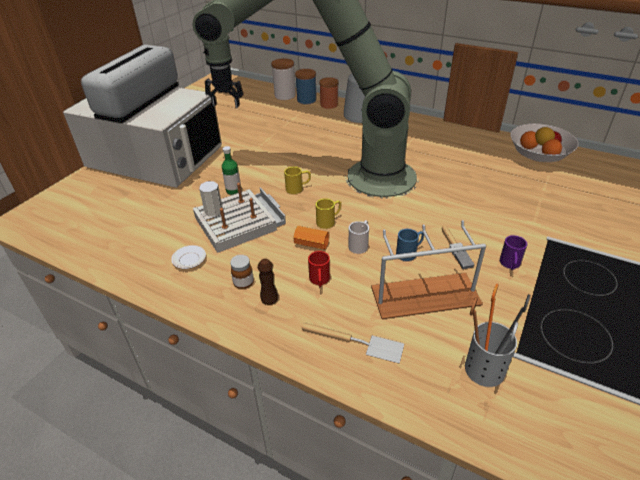

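Top view: the red mug is at (309,215), white at (294,274) and blue at (244,286). The orange tumbler is at (340,256), the rack around (433,252), and the rail from about (163,258) to (240,203). There is no green tumbler. Look-alikes: purple mug (145,321) and yellow mugs (343,297) and (408,338), whose colours don't match, so they are not meant. I'll enlarge this area to confirm and measure.

```bash
cat > meas.py <<'E'
from h import *
f=grab('top'); save(f,'crop1.png',(125,150,495,350),2.15)
P=cloud(f); hsv=cv2.cvtColor(f['img'],cv2.COLOR_RGB2HSV)
H,S,V=[hsv[...,i].astype(int) for i in range(3)]
np.savez('top.npz',P=P,img=f['img'])
def comp(m,name,zmin=0.01):
    m=m&(np.nan_to_num(P[...,2])>zmin)
    n,l,st,c=cv2.connectedComponentsWithStats(m.astype(np.uint8),connectivity=8)
    for i in range(1,n):
        if st[i,4]>40:
            q=P[l==i]; print(name,c[i].round(),st[i,4],'mean',q.mean(0).round(3),'min',q.min(0).round(3),'max',q.max(0).round(3))
if __name__=='__main__':
    comp((S>150)&((H<5)|(H>172)),'red'); comp((S>150)&(H>5)&(H<17)&(V>150),'orange'); comp((S>90)&(H>95)&(H<115),'blue')
    comp((S>90)&(H>125)&(H<160),'purple'); comp((S>120)&(H>40)&(H<85),'green')
    comp((S<50)&(V>100)&(P[...,0]<.9),'whitish')
    z=P[...,2]; 
    m=(z>.1)&(z<.32)&(P[...,0]>.25)&(P[...,1]>.1)
    n,l,st,c=cv2.connectedComponentsWithStats(m.astype(np.uint8),connectivity=8)
    for i in range(1,n):
        if st[i,4]>5: q=P[l==i]; print('tall',c[i].round(),st[i,4],q.mean(0).round(3),q.min(0).round(3),q.max(0).round(3))
E
python3 meas.py
```

```text
red [308. 213.] 204 mean [0.609 0.054 0.059] min [0.571 0.02  0.01 ] max [0.661 0.087 0.094]
orange [250. 223.] 90 mean [0.58  0.24  0.014] min [0.554 0.211 0.01 ] max [0.605 0.269 0.023]
orange [229. 240.] 299 mean [0.525 0.307 0.013] min [0.475 0.255 0.01 ] max [0.569 0.353 0.019]
orange [339. 249.] 150 mean [ 0.498 -0.044  0.052] min [ 0.484 -0.095  0.04 ] max [0.512 0.006 0.066]
orange [197. 261.] 314 mean [0.456 0.405 0.013] min [0.413 0.351 0.01 ] max [0.5   0.456 0.021]
orange [341. 262.] 161 mean [ 0.457 -0.052  0.051] min [ 0.441 -0.102  0.037] max [ 0.47  -0.001  0.065]
blue [241. 288.] 197 mean [0.373 0.256 0.061] min [0.323 0.215 0.01 ] max [0.412 0.282 0.093]
purple [143. 319.] 445 mean [0.271 0.554 0.054] min [0.235 0.518 0.01 ] max [0.33  0.586 0.092]
green [479. 302.] 262 mean [ 0.343 -0.457  0.128] min [ 0.315 -0.489  0.095] max [ 0.369 -0.44   0.162]
whitish [439. 181.] 439 mean [ 0.727 -0.367  0.015] min [ 0.673 -0.418  0.01 ] max [ 0.78  -0.311  0.026]
whitish [375. 175.] 259 mean [ 0.725 -0.15   0.09 ] min [ 0.699 -0.176  0.068] max [ 0.752 -0.123  0.102]
whitish
[... 1090 characters left out ...]
  0.369] max [0.089 0.081 0.409]
whitish [500. 470.] 978 mean [ 0.11  -0.243  0.841] min [ 0.091 -0.289  0.821] max [ 0.137 -0.189  0.852]
whitish [565. 466.] 1092 mean [ 0.09  -0.384  0.758] min [ 0.059 -0.434  0.728] max [ 0.113 -0.326  0.789]
whitish [535. 473.] 125 mean [ 0.091 -0.317  0.794] min [ 0.08  -0.33   0.787] max [ 0.101 -0.307  0.8  ]
whitish [325. 476.] 206 mean [-0.063  0.002  0.398] min [-0.077 -0.044  0.376] max [-0.048  0.043  0.408]
tall [127. 175.] 836 [0.694 0.58  0.176] [0.629 0.511 0.1  ] [0.766 0.631 0.253]
tall [200. 236.] 751 [0.518 0.36  0.187] [0.387 0.217 0.105] [0.625 0.486 0.21 ]
tall [  6. 316.] 278 [0.279 0.937 0.116] [0.25  0.914 0.1  ] [0.32  0.958 0.128]
```

View pics/crop1.png

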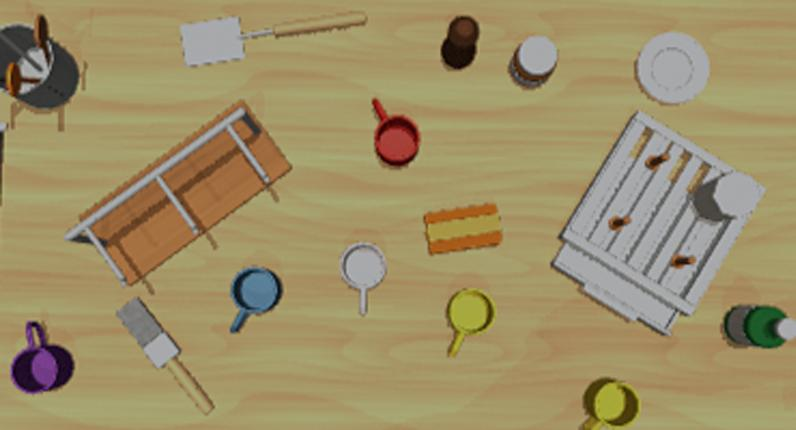

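The crop confirms the targets: red mug (397,139), white (364,266), blue (257,289) and the orange tumbler (462,229), with the purple and yellow mugs left alone. Handles point up-left, down and down-left respectively. The hooks point toward the lower right and the tray lip is at the rack's lower-left edge. Next I'll measure the geometry.

```bash
cat > m2.py <<'E'
from meas import *
Q=np.nan_to_num(P); z=Q[...,2]
def mug(u0,v0,m,name):
    g=m.copy(); g[:]=False; g[v0-28:v0+29,u0-28:u0+29]=True
    m=m&g
    # rim: outline contour of the colour mask at height 85; fit circle on pts with z>0.08
    q=P[m&(z>.072)]
    c=q[:,:2].mean(0)
    r=q[:,:2]
    for _ in range(5):
        d=np.linalg.norm(r-c,axis=1); k=r[d<.038]
        A=np.c_[2*k,np.ones(len(k))]; b=(k**2).sum(1); s=np.linalg.lstsq(A,b,rcond=None)[0]; c=s[:2]
    h=P[m&(z>.01)]; d=h[:,:2]-c; n=np.linalg.norm(d,axis=1); hh=d[(n>.042)&(n<.08)&(h[:,2]>.03)]
    e=hh.mean(0); print(name,'c',c.round(4),'r',np.sqrt(s[2]+c@c).round(4),'handle yaw',np.degrees(np.arctan2(e[1],e[0])).round(1),len(hh),len(k))
mug(309,213,(S>150)&((H<5)|(H>172)),'red'); mug(242,287,(S>80)&(H>95)&(H<118),'blue'); mug(294,276,(S<60)&(V>80)&(z>.01),'white')
# tumbler
m=(S>120)&(H>3)&(H<30)&(V>120)&(z>.03); g=np.zeros_like(m); g[238:275,315:365]=1
q=P[m&g]; (cx,cy),wh,a=cv2.minAreaRect((q[:,:2]*1000).astype(np.float32)); print('tumbler',cx,cy,wh,a,q[:,2].max())
# rail
g=np.zeros_like(m); g[190:300,150:270]=1
q=P[g&(z>.165)]; hst=np.histogram(q[:,2],bins=np.arange(.165,.23,.005)); print(hst[0])
l=cv2.fitLine(q[q[:,2]>.197][:,:2].astype(np.float32),cv2.DIST_HUBER,0,.003,.003).ravel(); 
d=l[:2]*(1 if l[1]>0 else -1); nx=np.array([d[1],-d[0]]); c=l[2:]   # d=left, nx=away from robot
print('rail y dir',d,'yaw',np.degrees(np.arctan2(nx[1],nx[0])),'c',c)
s=(q[:,:2]-c); al=s@d; dp=s@nx
rl=np.abs(dp)<.008; print('along',al[rl].min(),al[rl].max(),'z',q[rl][:,2].mean())
hk=dp<-.02; print('hooks al', [ (round(al[hk&(abs(al-x)<.03)].mean(),4),round(dp[hk&(abs(al-x)<.03)].min(),4),round(q[hk&(abs(al-x)<.03)][:,2].mean(),4)) for x in (.115,0,-.115)], 'all', np.histogram(al[hk],bins=np.arange(-.16,.17,.02)))
# rack
g=np.zeros_like(m); g[195:310,375:485]=1
print(np.histogram(q[:,2])[0][:0])
m=g&(S>110)&(H<14)&(z>.06); n,lb,st,cc=cv2.connectedComponentsWithStats(m.astype(np.uint8),connectivity=8)
for i in range(1,n):
    q=P[lb==i]; print('peg',cc[i].round(1),st[i,4],q.mean(0).round(3),'top',q[q[:,2]>.11].mean(0).round(4))
q=P[g&(z>.036)&(z<.058)&(S<60)]; (cx,cy),wh,a=cv2.minAreaRect((q[:,:2]*1000).astype(np.float32)); print('rack',cx,cy,wh,a)
q=P[g&(z>.15)]; print('whitetum',cv2.minEnclosingCircle((q[:,:2]*1000).astype(np.float32)),q[:,:2].mean(0))
np.save('rackpts.npy',P[g&(z>.02)])
E
python3 m2.py
```

```text
red c [0.6033 0.0502] r 0.0303 handle yaw 31.5 17 80
blue c [0.3828 0.248 ] r 0.0306 handle yaw 152.0 21 85
white c [0.4203 0.0952] r 0.0306 handle yaw 179.9 21 89
tumbler 478.38385009765625 -48.68035888671875 (60.148616790771484, 105.06596374511719) 9.658327102661133 0.07565416102857521
[  3   2   6  77 311 257  40  15   2   0   0   0]
rail y dir [-0.541214    0.84088486] yaw 32.76632 c [0.45523697 0.33451912]
along -0.13835212537684763 0.09898327154469412 z 0.19115590477669778m2.py:27: RuntimeWarning: Mean of empty slice.
  hk=dp<-.02; print('hooks al', [ (round(al[hk&(abs(al-x)<.03)].mean(),4),round(dp[hk&(abs(al-x)<.03)].min(),4),round(q[hk&(abs(al-x)<.03)][:,2].mean(),4)) for x in (.115,0,-.115)], 'all', np.histogram(al[hk],bins=np.arange(-.16,.17,.02)))
  ret = ret.dtype.type(ret / rcount)
Traceback (most recent call last):
  File "m2.py", line 27, in <module>
    hk=dp<-.02; print('hooks al', [ (round(al[hk&(abs(al-x)<.03)].mean(),4),round(dp[hk&(abs(al-x)<.03)].min(),4),round(q[hk&(abs(al-x)<.03)][:,2].mean(),4)) for x in (.115,0,-.115)], 'all', np.histogram(al[hk],bins=np.arange(-.16,.17,.02)))
                                                                                  ~~~~~~~~~~~~~~~~~~~~~~~~~~^^
ValueError: zero-size array to reduction operation minimum which has no identity
```

```bash
cat > fix.py <<'E'
s=open('m2.py').read()
a=s.index("l=cv2.fitLine"); b=s.index("# rack")
new='''d=np.array([-.578,.816]); nx=np.array([d[1],-d[0]])
c=q[:,:2][np.argsort(q[:,:2]@nx)[-120]]
for t in (.015,.01,.008,.008,.008):
    k=np.abs((q[:,:2]-c)@nx)<t
    l=cv2.fitLine(q[k][:,:2].astype(np.float32),cv2.DIST_HUBER,0,.003,.003).ravel(); d=l[:2]*np.sign(l[1]); nx=np.array([d[1],-d[0]]); c=l[2:]
al=(q[:,:2]-c)@d; c=c+d*(al[k].min()+al[k].max())/2; al=(q[:,:2]-c)@d; dp=(q[:,:2]-c)@nx
print('rail len',np.ptp(al[k]),'yaw',np.degrees(np.arctan2(nx[1],nx[0])),'c',c,'z',q[k][:,2].mean())
for x in (.115,0,-.115):
    m1=(abs(al-x)<.03)&(dp<-.02); print('hook al',al[m1].mean(),'near',al[m1&(dp>-.06)].mean(),'far',al[m1&(dp<-.08)].mean(),'tip',dp[m1].min(),'z',q[m1][:,2].mean(), 'pos',c+x*d-.069*nx)
'''
open('m2.py','w').write(s[:a]+new+s[b:])
E
python3 fix.py; python3 m2.py
```

```text
red c [0.6032 0.0502] r 0.0303 handle yaw 31.4 18 82
blue c [0.3829 0.248 ] r 0.0306 handle yaw 151.9 24 82
white c [0.4199 0.0952] r 0.0308 handle yaw 179.9 21 87
tumbler 478.48431396484375 -48.67918395996094 (60.51163101196289, 105.19558715820312) 9.667675971984863 0.06914351965430839
[  2   1   7  65 313 280  29  13   4   0   0   0]
rail len 0.2903807881904755 yaw 37.39888 c [0.53447689 0.36919056] z 0.18977444428659052
hook al 0.11509652611482517 near 0.11520958146099083 far 0.11492811260339786 tip -0.09788571014729046 z 0.18975594502747983 pos [0.40981503 0.41864176]
hook al 0.0003151933861946883 near 0.0001985596986273772 far 0.00031209181439034847 tip -0.09775175872605775 z 0.1893294194836219 pos [0.47966146 0.32728271]
hook al -0.1144130277796 near -0.11446154221656207 far -0.11422900878802066 tip -0.09825764809243315 z 0.189788508898199 pos [0.5495079  0.23592366]
[]
peg [431.4 223.7] 21 [ 0.576 -0.322  0.1  ] top [ 0.577  -0.3239  0.1215]
peg [413.8 252.5] 17 [ 0.488 -0.268  0.101] top [ 0.4874 -0.2699  0.1215]
peg [442.5 270.9] 18 [ 0.433 -0.357  0.095] top [ 0.4325 -0.3576  0.1185]
rack 463.54437255859375 -365.8544616699219 (304.0150451660156, 270.26458740234375) 58.73853302001953
whitetum ((445.092529296875, -436.1490478515625), 113.42665100097656) [ 0.5136518 -0.4172618]
```

```bash
cat >> h.py <<'E'
def Rd(yaw_deg): # tool pointing down
    return R.from_euler('xyz',[np.pi,0,np.radians(yaw_deg)])
def go(pos,rot,p0=None,r0=None):
    if p0 is None:
        s=bot.observe(); p0=np.array(s['position']); r0=R.from_euler('xyz',s['tool_rot'])
    d=r0.inv().apply(np.array(pos)-p0)/.2; w=(r0.inv()*rot).as_rotvec()/(np.pi/2)
    print('row',np.round(d,4),np.round(w,4),'mm',round(np.linalg.norm(d)*200),'deg',round(np.linalg.norm(w)*90))
E
python3 - <<'E'
from h import *
d=np.load('top.npz'); P=np.nan_to_num(d['P'])
p2,p0,p1=np.array([.577,-.3239]),np.array([.4874,-.2699]),np.array([.4325,-.3576])
th=np.radians(-31.6); ex=np.array([np.cos(th),np.sin(th)]); ey=np.array([-ex[1],ex[0]]); c=(p1+p2)/2
q=P[195:310,375:485].reshape(-1,3); x=(q[:,:2]-c)@ex; y=(q[:,:2]-c)@ey
m=(abs(y)<.09)&(x<-.06)&(x>-.25)&(q[:,2]>.002)
for a in np.arange(-.22,-.06,.01):
    k=m&(x>=a)&(x<a+.01); print(round(a,3),k.sum(), np.percentile(q[k,2],[10,50,90]).round(3) if k.any() else '')
k=(abs(x)<.09)&(q[:,2]>.035)&(q[:,2]<.055); print('y ext',y[k].min(),y[k].max())
for b in (-.08,-.04,0,.04,.08):
    k=(abs(y-b)<.015)&(q[:,2]>.03)&(q[:,2]<.06);print(b,x[k].min(),x[k].max())
q=P[315:360,385:430].reshape(-1,3);q=q[q[:,2]>.06];print('yellow2',q.mean(0),q.min(0),q.max(0))
go([.34,-.24,.22],Rd(-31.6))
E
```

```text
-0.22 37 [0.002 0.003 0.006]
-0.21 40 [0.002 0.004 0.006]
-0.2 42 [0.002 0.004 0.006]
-0.19 48 [0.002 0.004 0.008]
-0.18 60 [0.002 0.005 0.008]
-0.17 47 [0.002 0.003 0.006]
-0.16 111 [0.003 0.04  0.047]
-0.15 160 [0.023 0.043 0.048]
-0.14 141 [0.005 0.009 0.013]
-0.13 170 [0.004 0.008 0.014]
-0.12 172 [0.005 0.009 0.013]
-0.11 252 [0.006 0.039 0.049]
-0.1 171 [0.041 0.046 0.05 ]
-0.09 150 [0.007 0.045 0.05 ]
-0.08 169 [0.006 0.043 0.05 ]
-0.07 178 [0.007 0.044 0.05 ]
y ext -0.17623691823700738 0.1094213754717387
-0.08 -0.14761168137184194 0.1127665904357042
-0.04 -0.15684957294694774 0.11373912794262639
0 -0.1573287112965632 0.11233941998154606
0.04 -0.15708051548089835 0.11266801590117323
0.08 -0.14935594205546845 0.11275180902395783
yellow2 [ 0.22355575 -0.26006267  0.0782269 ] [ 0.17832786 -0.29725179  0.06043193] [ 0.26310353 -0.21906821  0.09375354]
row [ 1.3412 -1.5336  0.141 ] [-2.000e-04  1.000e-04  5.139e-01] mm 408 deg 46
```

```bash
python3 -m inch '[[0.67,-0.77,0.07,0,0,0.514,0],[0.67,-0.77,0.07,0,0,0.514,0],[0.67,-0.77,0.07,0,0,0.514,0],[0.67,-0.77,0.07,0,0,0.514,0],[0.67,-0.77,0.07,0,0,0.514,0],[0.67,-0.77,0.07,0,0,0.514,0]]'; python3 -c "
from h import *
go([.34,-.24,.2],Rd(-31.6)); go([.34,-.24,.04],Rd(-31.6))"
```

```text
clock: 1.05
position: [0.249, -0.4217, 0.2344]
tool_rot: [3.141, -0.0, -0.551]
force: [-0.7, 0.0, 0.1]
grip_width: 0.0002
finger_force: 0.0
row [-0.0876 -1.0121  0.172 ] [ 0.0001 -0.0001  0.0006] mm 206 deg 0
row [-0.0877 -1.0122  0.972 ] [ 0.0001 -0.0001  0.0006] mm 281 deg 0
```

```bash
python3 -m inch '[[-0.09,-1,0.2,0,0,0,0],[-0.09,-1,0.2,0,0,0,0],[-0.09,-1,0.2,0,0,0,0],[-0.09,-1,0.2,0,0,0,0],[-0.09,-1,0.2,0,0,0,0],[-0.09,-1,0.5,0,0,0,0],[-0.09,-1,0.8,0,0,0,0],[-0.09,-1,0.97,0,0,0,0],[-0.09,-1,0.97,0,0,0,0],[-0.09,-1,0.97,0,0,0,0]]'; python3 -m inch '[[0.1,0,0,0,0,0,0],[0.15,0,0,0,0,0,0],[0.18,0,0,0,0,0,0],[0.21,0,0,0,0,0,0],[0.24,0,0,0,0,0,0],[0.27,0,0,0,0,0,0],[0.29,0,0,0,0,0,0],[0.31,0,0,0,0,0,0],[0.31,0,0,0,0,0,0]]'; python3 -c "
from h import *
p=np.array(bot.observe()['position']); th=np.radians(-31.6); c=np.array([.5048,-.3408]); print((p[:2]-c)@[np.cos(th),np.sin(th)],(p[:2]-c)@[-np.sin(th),np.cos(th)])"
```

```text
clock: 2.3
position: [0.3384, -0.2429, 0.0414]
tool_rot: [3.141, -0.001, -0.552]
force: [0.9, 0.5, -0.0]
grip_width: 0.0002
finger_force: 0.0
clock: 3.42
position: [0.3914, -0.2747, 0.0403]
tool_rot: [-3.142, -0.0, -0.552]
force: [-0.3, 0.1, 0.3]
grip_width: -0.0002
finger_force: 0.0
-0.1312254108883037 -0.003117994868216186
```

```bash
python3 -m inch '[[0.01,0,0,0,0,0,0],[0.02,0,0,0,0,0,0],[0.03,0,0,0,0,0,0],[0.03,0,0,0,0,0,0]]'; python3 -m inch '[[0.01,0,0,0,0,0,0],[0.02,0,0,0,0,0,0],[0.03,0,0,0,0,0,0],[0.03,0,0,0,0,0,0]]';  python3 -c "
from h import *
f=grab('wrist'); save(f,'w1.png')
f=grab('scene'); save(f,'s1.png',(170,160,320,260),5)"
```

```text
clock: 3.92
position: [0.3964, -0.2778, 0.0403]
tool_rot: [-3.142, -0.0, -0.552]
force: [-0.8, -0.0, -0.9]
grip_width: -0.0002
finger_force: 0.0
clock: 4.42
position: [0.3986, -0.2792, 0.0399]
tool_rot: [3.141, 0.006, -0.552]
force: [-15.3, 11.1, 15.0]
grip_width: -0.0004
finger_force: 9.4
```

View pics/w1.png

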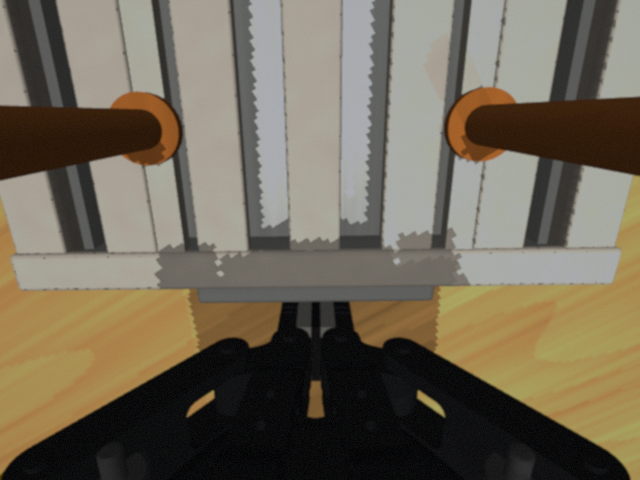

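The stop was reached (19 N) and the wrist view shows the lip flush at the rack front (row ~293), so the tray is home. Next I back off and head for the orange tumbler.

```bash
cat >> h.py <<'E'
m=np.array([-.168,.986,0]); m/=np.linalg.norm(m); Z=np.array([0,0,1.])
def Rg(phi,m=m): # grasp
    f=np.radians(phi); z=-np.cos(f)*Z+np.sin(f)*m; x=-m*np.cos(f)-Z*np.sin(f); return R.from_matrix(np.c_[x,np.cross(z,x),z])
def Rp(phi,yaw):
    f=np.radians(phi); h=np.array([np.cos(np.radians(yaw)),np.sin(np.radians(yaw)),0]); z=np.cos(f)*h-np.sin(f)*Z; x=Z*np.cos(f)+h*np.sin(f); return R.from_matrix(np.c_[x,np.cross(z,x),z])
E
python3 -m inch '[[-0.15,0,0,0,0,0,0],[-0.15,0,-0.3,0,0,0,1],[-0.15,0,-0.8,0,0,0,1],[-0.15,0,-0.95,0,0,0,1],[-0.15,0,-0.95,0,0,0,1]]'; python3 -c "
from h import *
print(bot.observe()['qpos'])
go([.481,-.07,.22],Rg(0)); go([.481,-.10,.16],Rg(45))"
```

```text
clock: 5.15
position: [0.3773, -0.2661, 0.2344]
tool_rot: [-3.141, -0.007, -0.552]
force: [0.1, -1.0, -0.8]
grip_width: 0.0722
finger_force: 0.0
[ 0.47230012  0.27837248  0.01623986  2.03535819 -0.0060962   0.82047256
 -1.63067701]
row [-0.0733 -1.1066  0.0718] [-0.0023 -0.0043  0.5412] mm 222 deg 49
row [ 0.0032 -0.9787  0.3723] [ 0.2102 -0.4732  0.5136] mm 209 deg 66
```

```bash
cat >> h.py <<'E'
_F=R.from_euler('z',np.pi)
Rg0,Rp0=Rg,Rp
def Rg(phi,m=m): return Rg0(phi,m)*_F
def Rp(phi,yaw): return Rp0(phi,yaw)*_F
E
python3 -c "
from h import *
go([.45,-.16,.24],Rd(45))"
```

```text
row [ 0.0314 -0.6422 -0.0276] [ 0.0029 -0.0042 -0.8514] mm 129 deg 77
```

```bash
python3 -m inch '[[0.03,-0.64,-0.03,0,0,-0.85,1],[0.03,-0.64,-0.03,0,0,-0.85,1],[0.03,-0.64,-0.03,0,0,-0.85,1],[0.03,-0.64,-0.03,0,0,-0.85,1],[0.03,-0.64,-0.03,0,0,-0.85,1],[0.03,-0.64,-0.03,0,0,-0.85,1],[0.03,-0.64,-0.03,0,0,-0.85,1],[0.03,-0.64,-0.03,0,0,-0.85,1]]'; python3 -c "
from h import *
print(bot.observe()['qpos'])
go([.481,-.16,.16],Rg(45))"
```

```text
clock: 6.15
position: [0.4478, -0.1593, 0.2358]
tool_rot: [-3.141, -0.0, 0.783]
force: [0.1, 0.1, 0.1]
grip_width: 0.0851
finger_force: 0.0
[ 0.46865974  0.31424315 -0.30960374  1.98341187  0.12372824  0.86240345
 -0.69485033]
row [0.1151 0.12   0.3788] [ 0.2382  0.4603 -0.5763] mm 83 deg 70
```

```bash
python3 -m inch '[[0.115,0.12,0.38,0.24,0.46,-0.576,1],[0.115,0.12,0.38,0.24,0.46,-0.576,1],[0.115,0.12,0.38,0.24,0.46,-0.576,1],[0.115,0.12,0.38,0.24,0.46,-0.576,1],[0.115,0.12,0.38,0.24,0.46,-0.576,1],[0.115,0.12,0.38,0.24,0.46,-0.576,1],[0.115,0.12,0.38,0.24,0.46,-0.576,1],[0.115,0.12,0.38,0.24,0.46,-0.576,1],[0.115,0.12,0.38,0.24,0.46,-0.576,1],[0.115,0.12,0.38,0.24,0.46,-0.576,1]]'; python3 -c "
from h import *
print(bot.observe()['qpos'])
f=grab('wrist'); save(f,'w2.png')
r=Rg(45); g=np.array([.4808,-.063,.03]); z=r.as_matrix()[:,2]
go(g-.1*z,r); go(g+.002*z,r)"
```

```text
clock: 7.4
position: [0.4812, -0.1597, 0.1607]
tool_rot: [-3.137, -0.784, 1.737]
force: [-0.7, 1.0, 0.4]
grip_width: 0.0852
finger_force: 0.0
[ 1.01048729  0.88247986 -0.75803866  1.6478687  -0.11087172  1.2107151
  0.56946529]
row [-0.124   0.0803  0.2996] [-0.0013  0.0009 -0.0011] mm 67 deg 0
row [-0.1233  0.0813  0.8096] [-0.0013  0.0009 -0.0011] mm 165 deg 0
```

View pics/w2.png

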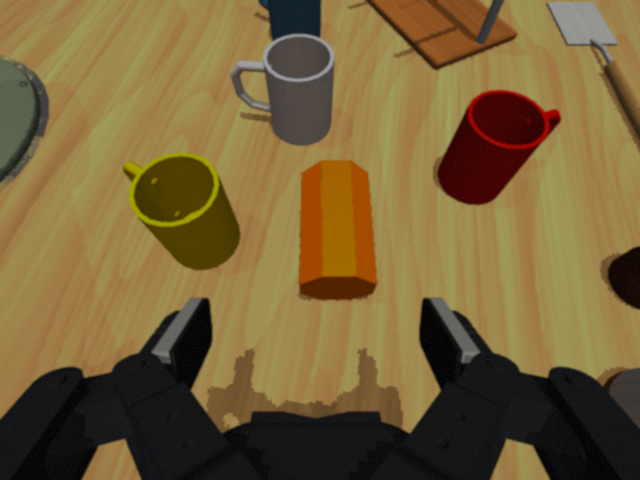

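The wrist view shows the tumbler at (338,230) with its closed end toward the gripper, well aligned. The yellow mug (190,210) is clear of the left finger. Going in.

```bash
python3 -m inch '[[-0.124,0.081,0.15,0,0,0,1],[-0.124,0.081,0.3,0,0,0,1],[-0.124,0.081,0.45,0,0,0,1],[-0.124,0.081,0.6,0,0,0,1],[-0.124,0.081,0.7,0,0,0,1],[-0.124,0.081,0.78,0,0,0,1],[-0.124,0.081,0.81,0,0,0,1],[-0.124,0.081,0.81,0,0,0,1],[-0.124,0.081,0.81,0,0,0,0.4],[-0.124,0.081,0.81,0,0,0,0.4],[-0.124,0.081,0.81,0,0,0,0.4],[-0.124,0.081,0.81,0,0,0,0.4],[-0.124,0.081,0.81,0,0,0,0.4]]' 40; python3 -c "
from h import *
print(bot.observe()['qpos'])
r=R.from_euler('xyz',bot.observe()['tool_rot']); print(r.as_matrix().round(3))
go([.4808,-.063,.25],r);go([.48,-.16,.27],Rp(90-75,-31.6)); print(Rp(45,-31).as_matrix().round(2))"
```

```text
clock: 9.07
position: [0.4809, -0.0622, 0.0286]
tool_rot: [-3.139, -0.785, 1.738]
force: [0.7, -3.7, 6.8]
grip_width: 0.0595
finger_force: 42.6
[ 0.88335875  1.05340993 -0.72799516  1.791847   -0.07085404  0.86708343
  0.55225842]
[[-0.118  0.986 -0.12 ]
 [ 0.698  0.168  0.697]
 [ 0.707 -0.002 -0.707]]
row [ 0.7798 -0.0028 -0.7859] [0. 0. 0.] mm 221 deg 0
row [ 0.5127 -0.0883 -1.194 ] [-0.1689 -1.2389 -0.6254] mm 260 deg 126
[[-0.61  0.52  0.61]
 [ 0.36  0.86 -0.36]
 [-0.71 -0.   -0.71]]
```

```bash
python3 -m inch '[[0.2,0,-0.2,0,0,0,0.4],[0.4,0,-0.4,0,0,0,0.4],[0.6,0,-0.6,0,0,0,0.4],[0.78,0,-0.79,0,0,0,0.4],[0.78,0,-0.79,0,0,0,0.4],[0.78,0,-0.79,0,0,0,0.4]]'; python3 -c "
from h import *
go([.46,-.15,.27],Rp(45,-31.6)); go([.46,-.12,.27],Rd(125)); go([.4,-.22,.27],Rp(45,-31.6),[.46,-.12,.27],Rd(125))"
```

```text
clock: 9.82
position: [0.4809, -0.0633, 0.2497]
tool_rot: [-3.138, -0.785, 1.738]
force: [0.4, 0.7, -0.9]
grip_width: 0.0593
finger_force: 44.3
row [-0.2185 -0.1762 -0.3609] [-0.0018 -0.9343 -0.5978] mm 91 deg 100
row [-0.1139 -0.1509 -0.2564] [ 0.1088 -0.4918 -0.2671] mm 64 deg 51
row [-0.2375 -0.5325 -0.    ] [-0.1021 -0.4929 -0.2464] mm 117 deg 50
```

```bash
python3 -m inch '[[-0.22,-0.18,-0.36,0,-0.93,-0.6,0.4],[-0.22,-0.18,-0.36,0,-0.93,-0.6,0.4],[-0.22,-0.18,-0.36,0,-0.93,-0.6,0.4],[-0.22,-0.18,-0.36,0,-0.93,-0.6,0.4],[-0.22,-0.18,-0.36,0,-0.93,-0.6,0.4],[-0.22,-0.18,-0.36,0,-0.93,-0.6,0.4],[-0.22,-0.18,-0.36,0,-0.93,-0.6,0.4],[-0.22,-0.18,-0.36,0,-0.93,-0.6,0.4],[-0.22,-0.18,-0.36,0,-0.93,-0.6,0.4],[-0.22,-0.18,-0.36,0,-0.93,-0.6,0.4],[-0.22,-0.18,-0.36,0,-0.93,-0.6,0.4],[-0.22,-0.18,-0.36,0,-0.93,-0.6,0.4],[-0.22,-0.18,-0.36,0,-0.93,-0.6,0.4],[-0.22,-0.18,-0.36,0,-0.93,-0.6,0.4]]'; python3 -c "
from h import *
print(bot.observe()['qpos'])
r=Rp(45,-31.6); z=r.as_matrix()[:,2]; g=np.array([.4874,-.2699,.113])+.002*z
print(g);go(g+[0,0,.13],r); go(g,r)"
```

```text
clock: 11.58
position: [0.4636, -0.1527, 0.2717]
tool_rot: [3.139, 0.771, 2.587]
force: [0.5, -0.3, -1.4]
grip_width: 0.06
finger_force: 45.4
[ 1.22474234  0.37665558 -1.49471435  2.43259747  1.66476374  0.83056594
 -0.48804119]
[ 0.48860452 -0.27064103  0.11158579]
row [-0.1941 -0.4362  0.3976] [ 0.     -0.0094 -0.0014] mm 124 deg 1
row [ 0.2588 -0.4372  0.8639] [ 0.     -0.0094 -0.0014] mm 200 deg 1
```

```bash
python3 -m inch '[[-0.1,-0.22,0.2,0,0,0,0.4],[-0.194,-0.436,0.398,0,-0.009,0,0.4],[-0.194,-0.436,0.398,0,-0.009,0,0.4],[-0.194,-0.436,0.398,0,-0.009,0,0.4],[-0.194,-0.436,0.398,0,-0.009,0,0.4],[-0.194,-0.436,0.398,0,-0.009,0,0.4]]'; python3 -c "
from h import *
s=bot.observe(); print(s['qpos'],s['tool_rot'])
r=Rp(45,-31.6); z=r.as_matrix()[:,2]; g=np.array([.4874,-.2699,.113])+.002*z
go(g,r)
f=grab('wrist'); save(f,'w3.png');f=grab('scene'); save(f,'s3.png',(150,120,350,270),4)"
```

```text
clock: 12.32
position: [0.4907, -0.2675, 0.244]
tool_rot: [-3.14, 0.789, 2.596]
force: [-0.3, 0.1, -0.8]
grip_width: 0.0597
finger_force: 45.5
[ 1.35129578  0.55949782 -1.3355874   2.34781533  1.92152112  0.76548352
 -0.36086558] [-3.13999586  0.78876777  2.5959506 ]
row [ 0.4702 -0.018   0.4658] [0.0016 0.0021 0.0026] mm 132 deg 0
```

View pics/s3.png

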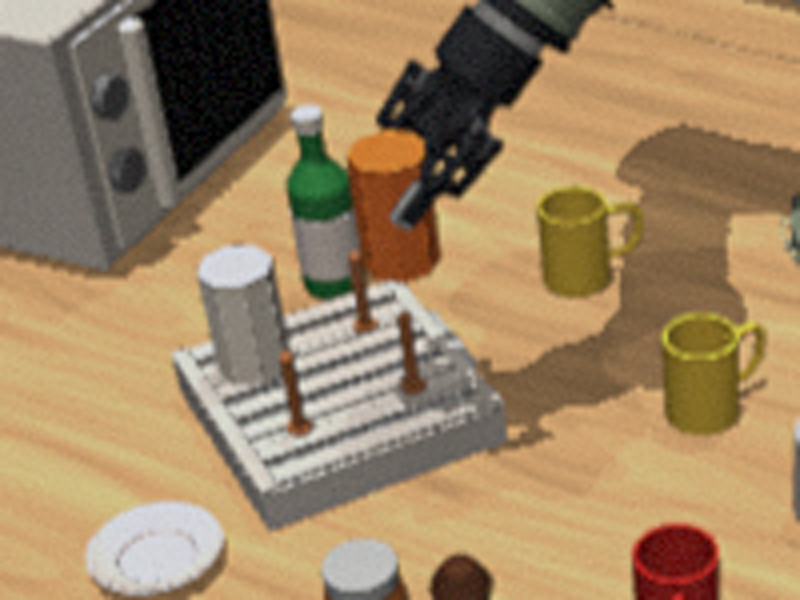

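The scene crop shows the tumbler held mouth down at (395,200), above peg0 (408,350). Lowering it.

```bash
python3 -m inch '[[0.1,-0.018,0.1,0,0,0,0.4],[0.2,-0.018,0.2,0,0,0,0.4],[0.3,-0.018,0.29,0,0,0,0.4],[0.38,-0.018,0.37,0,0,0,0.4],[0.42,-0.018,0.41,0,0,0,0.4],[0.44,-0.018,0.43,0,0,0,0.4],[0.45,-0.018,0.445,0,0,0,0.4],[0.45,-0.018,0.445,0,0,0,0.4]]'; python3 -m inch '[[0.007,0,0.007,0,0,0,0.4],[0.014,0,0.014,0,0,0,0.4],[0.014,0,0.014,0,0,0,0.4]]';python3 -c "
from h import *
s=bot.observe(); print(s['qpos'],s['force'],s['position'])"
```

```text
clock: 13.42
position: [0.4884, -0.2716, 0.1174]
tool_rot: [-3.141, 0.789, 2.593]
force: [-0.2, 0.1, -1.3]
grip_width: 0.0594
finger_force: 45.6
clock: 13.8
position: [0.4882, -0.2715, 0.113]
tool_rot: [-3.141, 0.788, 2.593]
force: [-0.0, 0.4, -2.0]
grip_width: 0.0594
finger_force: 45.6
[ 1.18869996  0.93620899 -1.16997919  2.42006249  2.28929347  1.09220144
 -0.54736938] [-0.02536907  0.44196142 -2.04858695] [ 0.48823057 -0.27146378  0.11298848]
```

```bash
python3 -m inch '[[0.007,0,0.007,0,0,0,0.4],[0.007,0,0.007,0,0,0,0.4]]';python3 -m inch '[[0.007,0,0.007,0,0,0,0.4],[0.007,0,0.007,0,0,0,0.4]]'
```

```text
clock: 14.05
position: [0.4886, -0.2716, 0.1115]
tool_rot: [-3.141, 0.79, 2.594]
force: [-3.1, 0.2, 6.7]
grip_width: 0.0592
finger_force: 46.3
clock: 14.3
position: [0.4892, -0.2716, 0.1112]
tool_rot: [-3.139, 0.794, 2.596]
force: [-17.5, 4.7, 36.1]
grip_width: 0.0598
finger_force: 49.9
```

Contact with the deck. I ease off slightly, open, retreat along the tool and look.

```bash
python3 -m inch '[[-0.01,0,-0.01,0,0,0,0.4],[-0.01,0,-0.01,0,0,0,1],[-0.01,0,-0.01,0,0,0,1],[-0.01,0,-0.01,0,0,0,1],[-0.01,0,-0.01,0,0,0,1],[-0.01,0,-0.01,0,0,0,1],[-0.01,0,-0.1,0,0,0,1],[-0.01,0,-0.25,0,0,0,1],[-0.01,0,-0.45,0,0,0,1],[-0.01,0,-0.55,0,0,0,1],[-0.01,0,-0.55,0,0,0,1]]';python3 -c "
from h import *
s=bot.observe(); print(s['qpos'])
f=grab('scene'); save(f,'s4.png',(150,120,350,270),4)
go([.42,-.15,.27],Rd(100)); go([.42,-.15,.27],Rd(60))"
```

```text
clock: 15.68
position: [0.4615, -0.2513, 0.2049]
tool_rot: [-3.133, 0.756, 2.596]
force: [-0.6, -0.8, -0.0]
grip_width: 0.0856
finger_force: 0.0
[ 1.38174079  0.77053314 -1.49461738  2.43155241  1.92972322  1.02557388
 -0.34153334]
row [ 0.0943  0.3207 -0.5446] [0.1998 0.4524 0.5127] mm 128 deg 64
row [ 0.0943  0.3207 -0.5446] [0.3668 0.382  0.9325] mm 128 deg 97
```

View pics/s4.png

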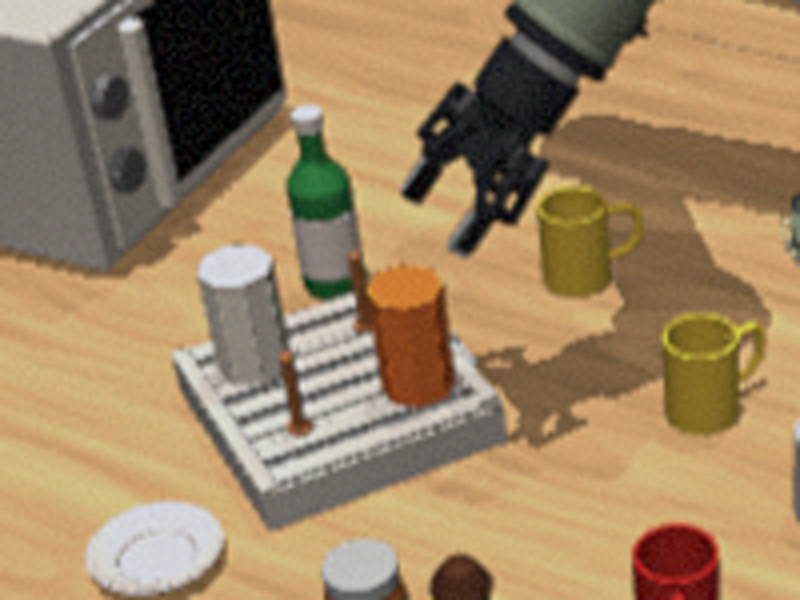

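The tumbler stands squarely over peg0 at (410,335), rim on the deck. On to the mugs: untilt first, then re-measure.

```bash
python3 -m inch '[[0.09,0.32,-0.54,0.2,0.45,0.51,0.9],[0.09,0.32,-0.54,0.2,0.45,0.51,0.9],[0.09,0.32,-0.54,0.2,0.45,0.51,0.9],[0.09,0.32,-0.54,0.2,0.45,0.51,0.9],[0.09,0.32,-0.54,0.2,0.45,0.51,0.9],[0.09,0.32,-0.54,0.2,0.45,0.51,0.9],[0.09,0.32,-0.54,0.2,0.45,0.51,0.9],[0.09,0.32,-0.54,0.2,0.45,0.51,0.9],[0.09,0.32,-0.54,0.2,0.45,0.51,0.9],[0.09,0.32,-0.54,0.2,0.45,0.51,0.9]]'; cp pics/crop1.png pics/keep.png; python3 m2.py 2>&1 | grep -E "red|blue|white c|rail len|hook al"; python3 -c "
from h import *
print(bot.observe()['qpos'])
go([.383,.05,.27],Rd(152));go([.383,.248,.20],Rd(152))"
```

```text
clock: 16.98
position: [0.4206, -0.15, 0.2693]
tool_rot: [-3.141, 0.003, 1.752]
force: [-0.7, -0.3, 0.9]
grip_width: 0.0772
finger_force: 0.0
red c [0.6032 0.0501] r 0.0302 handle yaw 31.7 19 81
blue c [0.383 0.248] r 0.0304 handle yaw 151.7 23 81
white c [0.4199 0.0952] r 0.0307 handle yaw 180.0 21 92
ValueError: zero-size array to reduction operation maximum which has no identity
[ 1.23822819  0.50875472 -1.36382814  1.97991341  0.56271154  1.11661782
 -0.18534452]
row [ 1.0177 -0.0049 -0.0062] [-0.0009  0.0018 -0.5736] mm 204 deg 52
row [1.9926 0.1734 0.3408] [-0.0009  0.0018 -0.5736] mm 406 deg 52
```

```bash
python3 -m inch '[[1,0,0,0,0,-0.574,1],[1,0,0,0,0,-0.574,1],[1,0,0,0,0,-0.574,1],[1,0,0,0,0,-0.574,1],[1,0,0,0,0,-0.574,1],[1,0,0,0,0,-0.574,1],[1,0,0,0,0,-0.574,1]]'; python3 -c "
from h import *
print(bot.observe()['qpos'])
go([.383,.248,.20],Rd(151.8))"
```

```text
clock: 17.9
position: [0.3854, 0.0462, 0.2692]
tool_rot: [-3.14, 0.001, 2.648]
force: [-0.8, -1.1, 0.0]
grip_width: 0.0853
finger_force: 0.0
[ 0.92414145  0.4146688  -1.47150267  2.1035492   0.48308925  1.04894894
  0.2825614 ]
row [0.4895 0.8829 0.344 ] [-0.0009  0.0009 -0.0012] mm 213 deg 0
```

```bash
python3 -m inch '[[0.49,0.883,0.34,0,0,0,1],[0.49,0.883,0.34,0,0,0,1],[0.49,0.883,0.34,0,0,0,1],[0.49,0.883,0.34,0,0,0,1],[0.49,0.883,0.34,0,0,0,1],[0.49,0.883,0.34,0,0,0,1]]'; python3 -c "
from h import *
print(bot.observe()['qpos'])
f=grab('wrist'); save(f,'w5.png')
go([.383,.248,.057],Rd(151.8))"
```

```text
clock: 18.65
position: [0.3816, 0.2499, 0.2006]
tool_rot: [-3.141, -0.0, 2.652]
force: [-0.0, 0.1, 0.3]
grip_width: 0.0854
finger_force: 0.0
[ 0.17615282  0.57245075 -1.18765313  2.03778703  0.65062766  0.97794399
 -0.26936364]
row [-5.900e-03  6.000e-04  7.188e-01] [-0.0008  0.0002  0.0007] mm 144 deg 0
```

View pics/w5.png

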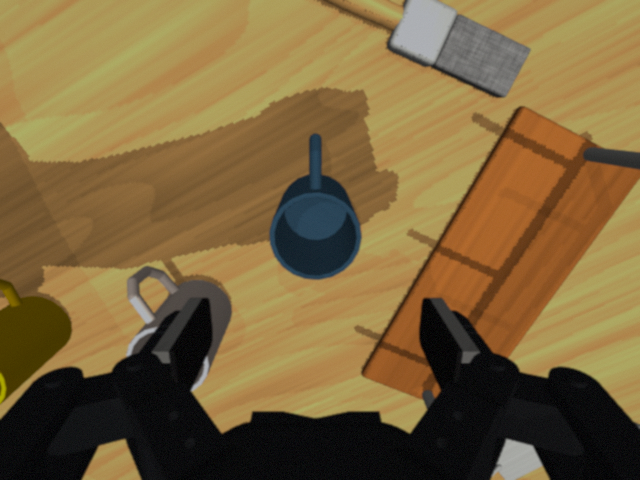

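The wrist view shows the blue mug centred at (316,235), its handle aligned straight along the tool's x axis. Descend and grip.

```bash
python3 -m inch '[[-0.006,0,0.2,0,0,0,1],[-0.006,0,0.4,0,0,0,1],[-0.006,0,0.55,0,0,0,1],[-0.006,0,0.66,0,0,0,1],[-0.006,0,0.72,0,0,0,1],[-0.006,0,0.72,0,0,0,1],[-0.006,0,0.72,0,0,0,0.4],[-0.006,0,0.72,0,0,0,0.4],[-0.006,0,0.72,0,0,0,0.4],[-0.006,0,0.72,0,0,0,0.4],[-0.006,0,0.72,0,0,0,0.4]]' 45; python3 -m inch '[[0,0,-0.2,0,0,0,0.4],[0,0,-0.5,0,0,0,0.4],[0,0,-0.8,0,0,0,0.4],[0,0,-0.8,0,0,0,0.4],[0,0,-0.8,0,0,0,0.4]]'; python3 -c "
from h import *
print(bot.observe()['qpos'])
hk={0:[.4098,.4186],1:[.4797,.3273],2:[.5495,.2359]}
t=np.radians(37.4); hx=np.array([np.cos(t),np.sin(t)]); L=np.array([-hx[1],hx[0]])
p=np.array(hk[0])-.047*L-.075*hx; q=np.array(hk[0])-.047*L-.004*hx
go([*p,.215],Rd(127.4)); go([*p,.207],Rd(127.4)); print(p,q)"
```

```text
clock: 20.08
position: [0.3839, 0.2477, 0.0579]
tool_rot: [-3.142, 0.002, 2.65]
force: [0.3, -1.2, 8.3]
grip_width: 0.0638
finger_force: 47.4
clock: 20.7
position: [0.3834, 0.2471, 0.2168]
tool_rot: [-3.14, 0.002, 2.65]
force: [-0.4, -0.2, -4.0]
grip_width: 0.0634
finger_force: 52.9
[ 0.19616848  0.54279488 -1.19757622  2.02130943  0.61117472  0.99926062
 -0.22920782]
row [0.2295 0.3797 0.0081] [-0.0006  0.0013  0.2716] mm 89 deg 24
row [0.2296 0.3797 0.0481] [-0.0006  0.0013  0.2716] mm 89 deg 24
[0.37876557 0.33570932] [0.43516901 0.37883301]
```

```bash
python3 -m inch '[[0.23,0.38,0.04,0,0,0.272,0.4],[0.23,0.38,0.048,0,0,0.272,0.4],[0.23,0.38,0.048,0,0,0.272,0.4],[0.23,0.38,0.048,0,0,0.272,0.4],[0.23,0.38,0.048,0,0,0.272,0.4],[0.23,0.38,0.048,0,0,0.272,0.4]]'; python3 -c "
from h import *
print(bot.observe()['qpos'])
f=grab('wrist'); save(f,'w6.png')
go([.3788,.3357,.207],Rd(127.4));go([.4352,.3788,.207],Rd(127.4))"
```

```text
clock: 21.45
position: [0.3788, 0.336, 0.207]
tool_rot: [-3.141, 0.001, 2.224]
force: [0.0, -0.1, -3.4]
grip_width: 0.0641
finger_force: 52.5
[-0.09772907  0.57204256 -1.02593063  1.91498877  0.58669066  0.99250232
 -0.73987935]
row [-0.0014 -0.0009  0.0004] [-0.0005  0.0007  0.0002] mm 0 deg 0
row [-1.50e-03  3.54e-01  2.00e-04] [-0.0005  0.0007  0.0002] mm 71 deg 0
```

View pics/w6.png

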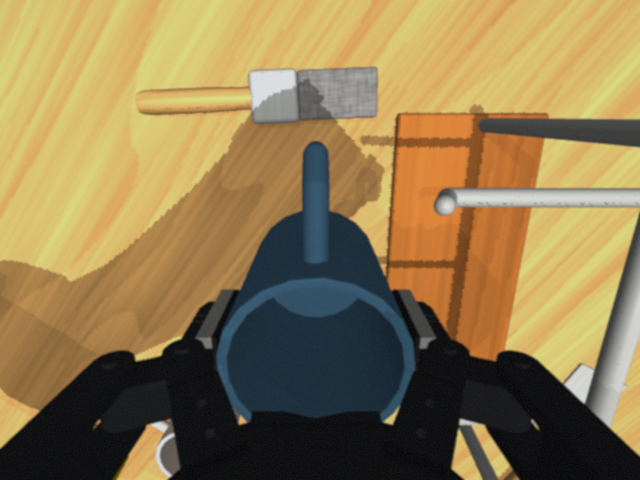

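The wrist view shows the handle bar at column 316, rows 145–260. The hook0 rod lies along row ~197 with its tip at (445,203), so it points into the handle loop. I'll check the offset numerically.

```bash
python3 -c "
from h import *
f=grab('wrist'); P=cloud(f)
t=np.radians(37.4); hx=np.array([np.cos(t),np.sin(t)]); L=np.array([-hx[1],hx[0]]); h0=np.array([.4098,.4186])
for u in (480,520,560,600):
    col=P[180:215,u]; k=col[:,2]>.15; print(u,[((col[k]-[*h0,0])[:,:2]@L).mean().round(4),((col[k]-[*h0,0])[:,:2]@hx).mean().round(4),col[k,2].max().round(4)])
b=P[195:212,437:455].reshape(-1,3);b=b[b[:,2]>.15]; d=b[:,:2]-h0; print('tip',(d@L).mean(),(d@hx).mean(),(d@hx).min(),b[:,2].max())
hb=P[150:255,310:322].reshape(-1,3); d=hb[:,:2]-h0; k=(hb[:,2]>.14)&(abs(d@hx+.071)<.02); print('handle L',np.percentile((d@L)[k],[1,50,99]),'hx',(d@hx)[k].mean(),'z',np.percentile(hb[k,2],[1,50,99]))
"
```

```text
480 [np.float64(-0.0001), np.float64(-0.0087), np.float64(0.1878)]
520 [np.float64(-0.0003), np.float64(0.0081), np.float64(0.1874)]
560 [np.float64(-0.0002), np.float64(0.0243), np.float64(0.1884)]
600 [np.float64(-0.0002), np.float64(0.0406), np.float64(0.1879)]
tip 0.0004662196181786329 -0.02727189157820566 -0.03063089024958327 0.20209618680048316
handle L [-0.01163507  0.00561774  0.02052535] hx -0.07584871282415358 z [0.20932034 0.21933578 0.22119406]
```

```bash
python3 -m inch '[[0,0.08,0,0,0,0,0.4],[0,0.16,0,0,0,0,0.4],[0,0.24,0,0,0,0,0.4],[0,0.3,0,0,0,0,0.4],[0,0.35,0,0,0,0,0.4],[0,0.35,0,0,0,0,0.4],[0,0.35,0.03,0,0,0,0.4],[0,0.35,0.06,0,0,0,0.4],[0,0.35,0.06,0,0,0,0.4]]'; python3 -c "
from h import *
s=bot.observe();print(s['qpos'],s['force'])
t=np.radians(37.4); h=np.array([np.cos(t),np.sin(t),0]); L=np.array([-h[1],h[0],0]); p=np.array(s['position'])
# tilt mug about hook axis (handle up, body down): rotate by a about +-h
h0=np.array([.4098,.4186,.185])
for a in (-35,35):
    Q=R.from_rotvec(h*np.radians(a)); print(a,Q.apply(L)); go(h0+np.array([0,0,0])+Q.apply(p-h0),Q*Rd(127.4))"
```

```text
clock: 22.68
position: [0.4339, 0.3786, 0.1946]
tool_rot: [-3.14, 0.001, 2.224]
force: [0.3, 0.0, -2.0]
grip_width: 0.0639
finger_force: 52.6
[-0.17446416  0.68234654 -0.96738696  1.75037279  0.63853499  1.05980537
 -0.71537325] [ 0.2867363   0.04003541 -1.96453217]
-35 [-0.49753316  0.65074636 -0.57357644]
row [ 0.0694 -0.0002 -0.1245] [-0.0008 -0.388   0.0004] mm 29 deg 35
35 [-0.49753316  0.65074636  0.57357644]
row [0.0145 0.0002 0.1418] [-9.000e-04  3.897e-01 -1.000e-04] mm 29 deg 35
```

```bash
python3 -m inch '[[0,0,0,0,0,0,0.72],[0,0,0,0,0,0,0.76],[0,0,0,0,0,0,0.8],[0,0,0,0,0,0,0.85],[0,0,0,0,0,0,0.9],[0,0,0,0,0,0,0.9],[0,0,0,0,0,0,0.9],[0,0,-0.15,0,0,0,0.9],[0,0,-0.4,0,0,0,0.9],[0,0,-0.6,0,0,0,0.9],[0,0,-0.6,0,0,0,0.9],[0,0,-0.6,0,0,0,0.9]]' 20; python3 -c "
from h import *
f=grab('scene'); save(f,'s7.png',(340,190,560,330),3.6)
go([.42,.16,.27],Rd(180))"
```

```text
clock: 24.18
position: [0.4342, 0.3788, 0.3147]
tool_rot: [-3.141, 0.002, 2.224]
force: [-0.4, -0.3, -0.1]
grip_width: 0.0773
finger_force: 0.0
row [-0.8259 -0.7199  0.2239] [-1.400e-03  3.000e-04 -5.843e-01] mm 224 deg 53
```

View pics/s7.png

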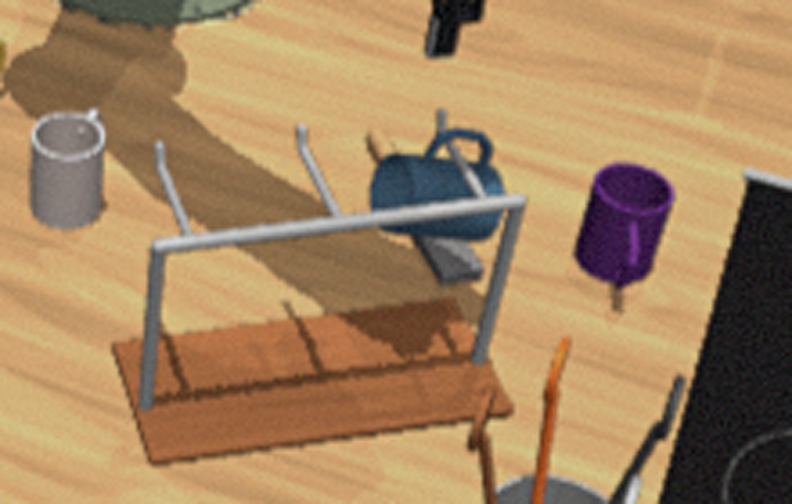

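The blue mug hangs by its handle on hook0 at (440,190), and the other mugs are undisturbed. Next is the white mug.

```bash
python3 m2.py 2>&1 | grep -E "red|white c"; python3 -m inch '[[-0.82,-0.72,0.2,0,0,-0.584,1],[-0.82,-0.72,0.2,0,0,-0.584,1],[-0.82,-0.72,0.2,0,0,-0.584,1],[-0.82,-0.72,0.2,0,0,-0.584,1],[-0.82,-0.72,0.2,0,0,-0.584,1],[-0.82,-0.72,0.2,0,0,-0.584,1],[-0.82,-0.72,0.2,0,0,-0.584,1]]';  python3 m2.py 2>&1 | grep -E "red|white c"; python3 -c "
from h import *
print(bot.observe()['qpos']);go([.42,.095,.20],Rd(180))"
```

```text
red c [0.6029 0.05  ] r 0.0302 handle yaw 31.5 18 85
white c [0.3716 0.0962] r 0.0202 handle yaw -59.4 172 602
ValueError: zero-size array to reduction operation maximum which has no identity
clock: 25.15
position: [0.4192, 0.1619, 0.2753]
tool_rot: [-3.141, -0.0, 3.138]
force: [-0.3, 0.3, 0.2]
grip_width: 0.0855
finger_force: 0.0
red c [0.6034 0.0501] r 0.0305 handle yaw 31.8 17 85
white c [0.3887 0.0845] r 0.0267 handle yaw 3.5 937 1260
ValueError: zero-size array to reduction operation maximum which has no identity
[ 0.5384622   0.52324417 -1.39085615  1.96422899  0.57137179  1.14403736
  0.48216891]
row [-0.0047 -0.3345  0.3773] [-0.0006  0.0001 -0.0018] mm 101 deg 0
```

```bash
python3 -m inch '[[0,-0.33,0.38,0,0,0,1],[0,-0.33,0.38,0,0,0,1],[0,-0.33,0.38,0,0,0,1],[0,-0.33,0.38,0,0,0,1],[0,-0.33,0.38,0,0,0,1]]'; python3 -c "
from h import *
print(bot.observe()['qpos']);go([.42,.095,.057],Rd(180))
f=grab('wrist'); save(f,'w8.png')"
```

```text
clock: 25.82
position: [0.4197, 0.0963, 0.2003]
tool_rot: [-3.141, 0.002, 3.142]
force: [0.3, -0.1, 0.7]
grip_width: 0.0853
finger_force: 0.0
[ 0.61491012  0.59562869 -1.31026159  2.09633808  0.70218147  0.99998321
  0.49819295]
row [-1.000e-04 -5.900e-03  7.165e-01] [-0.0005  0.001  -0.    ] mm 143 deg 0
```

View pics/w8.png

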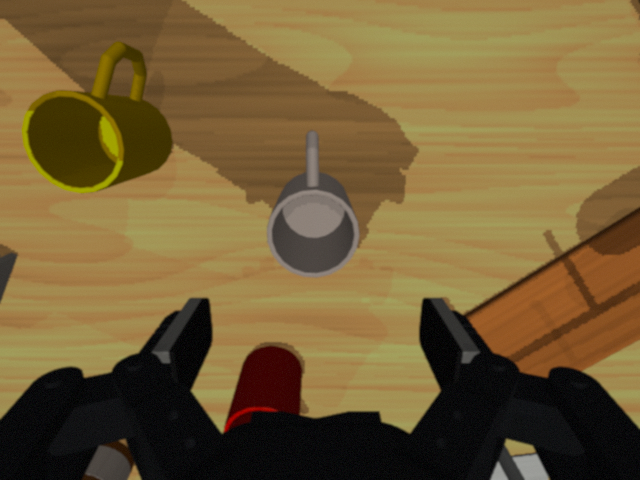

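The white mug is centred at (313,232), unmoved, with its handle on the tool's x axis. Grip and lift.

```bash
python3 -m inch '[[0,-0.006,0.2,0,0,0,1],[0,-0.006,0.4,0,0,0,1],[0,-0.006,0.55,0,0,0,1],[0,-0.006,0.66,0,0,0,1],[0,-0.006,0.717,0,0,0,1],[0,-0.006,0.717,0,0,0,1],[0,-0.006,0.717,0,0,0,0.4],[0,-0.006,0.717,0,0,0,0.4],[0,-0.006,0.717,0,0,0,0.4],[0,-0.006,0.717,0,0,0,0.4],[0,-0.006,0.717,0,0,0,0.4]]' 45; python3 -m inch '[[0,0,-0.2,0,0,0,0.4],[0,0,-0.5,0,0,0,0.4],[0,0,-0.8,0,0,0,0.4],[0,0,-0.8,0,0,0,0.4],[0,0,-0.8,0,0,0,0.4]]'; python3 -c "
from h import *
print(bot.observe()['qpos'])
t=np.radians(37.4); hx=np.array([np.cos(t),np.sin(t)]); L=np.array([-hx[1],hx[0]])
for h in ([.4797,.3273],[.5495,.2359]):
  p=np.array(h)-.047*L-.075*hx; print(p, p+.071*hx); go([*p,.208],Rd(127.4))"
```

```text
clock: 27.25
position: [0.4199, 0.094, 0.057]
tool_rot: [-3.14, 0.002, 3.141]
force: [-1.4, -0.2, 7.8]
grip_width: 0.0638
finger_force: 47.7
clock: 27.88
position: [0.4193, 0.0934, 0.216]
tool_rot: [-3.139, 0.001, 3.14]
force: [-1.0, -0.5, -2.7]
grip_width: 0.0634
finger_force: 52.4
[ 0.63598335  0.55946423 -1.31711475  2.08133588  0.65299469  1.01329602
  0.54647815]
[0.44866557 0.24440932] [0.50506901 0.28753301]
row [-0.1459  0.7551  0.0385] [-0.0011  0.001   0.5836] mm 154 deg 53
[0.51846557 0.15300932] [0.57486901 0.19613301]
row [-0.4956  0.2986  0.0397] [-0.0011  0.001   0.5836] mm 116 deg 53
```

```bash
python3 -m inch '[[-0.146,0.3,0,0,0,0.2,0.4],[-0.146,0.5,0.038,0,0,0.584,0.4],[-0.146,0.6,0.038,0,0,0.584,0.4],[-0.146,0.7,0.038,0,0,0.584,0.4],[-0.146,0.755,0.038,0,0,0.584,0.4],[-0.146,0.755,0.038,0,0,0.584,0.4],[-0.146,0.755,0.038,0,0,0.584,0.4],[-0.146,0.755,0.038,0,0,0.584,0.4]]'
cat > hk.py <<'E'
from h import *
import sys
h0=np.array([[.4098,.4186],[.4797,.3273],[.5495,.2359]][int(sys.argv[1])])
f=grab('wrist'); P=cloud(f)
t=np.radians(37.4); hx=np.array([np.cos(t),np.sin(t)]); L=np.array([-hx[1],hx[0]])
d=P[...,:2]-h0; l=d@L; a=d@hx; z=P[...,2]
k=(abs(l)<.015)&(a>-.02)&(a<.05)&(z>.17)&(z<.21); print('rod L',np.median(l[k]),'z99',np.percentile(z[k],95),k.sum())
k=(abs(l)<.015)&(a>-.04)&(a<-.022)&(z>.17)&(z<.215); print('tip',l[k].mean(),a[k].min(),z[k].max())
k=(abs(l)<.03)&(a>-.095)&(a<-.055)&(z>.17)&(z<.24); print('handle L',np.percentile(l[k],[1,99]),'a',np.median(a[k]),'ztop',np.percentile(z[k],97))
p=np.array(bot.observe()['position']); print('hole L',(p[:2]-h0)@L+.047,'a',(p[:2]-h0)@hx, bot.observe()['qpos'])
q=h0-.047*L-.004*hx; go([*q,.207],Rd(127.4))
E
python3 hk.py 1
```

```text
clock: 28.88
position: [0.4487, 0.2443, 0.208]
tool_rot: [-3.14, 0.001, 2.226]
force: [-0.1, -0.7, -2.9]
grip_width: 0.0633
finger_force: 52.3
rod L 6.531658863165387e-05 z99 0.18759151374902264 3175
tip 0.000309174436831584 -0.031319028458400816 0.20198685447151168
handle L [-0.02509025  0.01996942] a -0.07600038808955215 ztop 0.23412318680758967
hole L -8.675481492941006e-05 a -0.0749497329282761 [ 0.09826333  0.55842991 -0.97910435  1.90371299  0.55825239  0.98211065
 -0.48274444]
row [-0.      0.3548  0.005 ] [-0.0007  0.0007  0.0009] mm 71 deg 0
```

```bash
python3 -m inch '[[0,0.08,0.005,0,0,0,0.4],[0,0.16,0.005,0,0,0,0.4],[0,0.24,0.005,0,0,0,0.4],[0,0.3,0.005,0,0,0,0.4],[0,0.355,0.005,0,0,0,0.4],[0,0.355,0.005,0,0,0,0.4],[0,0.355,0.035,0,0,0,0.4],[0,0.355,0.065,0,0,0,0.4],[0,0.355,0.065,0,0,0,0.4]]'; python3 -m inch '[[0,0,0,0,0,0,0.72],[0,0,0,0,0,0,0.76],[0,0,0,0,0,0,0.8],[0,0,0,0,0,0,0.85],[0,0,0,0,0,0,0.9],[0,0,0,0,0,0,0.9],[0,0,0,0,0,0,0.9],[0,0,-0.15,0,0,0,0.9],[0,0,-0.4,0,0,0,0.9],[0,0,-0.6,0,0,0,0.9],[0,0,-0.6,0,0,0,0.9],[0,0,-0.6,0,0,0,0.9]]' 20; python3 -c "
from h import *
f=grab('scene'); save(f,'s9.png',(290,190,510,330),3.6)
go([.55,.17,.30],Rd(90)); go([.603,.05,.25],Rd(31.7))"; python3 m2.py 2>&1 | grep red
```

```text
clock: 30.05
position: [0.5048, 0.2878, 0.1948]
tool_rot: [-3.14, 0.001, 2.224]
force: [0.4, 0.7, -2.5]
grip_width: 0.0639
finger_force: 52.3
clock: 31.55
position: [0.505, 0.288, 0.3148]
tool_rot: [-3.141, 0.001, 2.224]
force: [0.1, -0.0, -0.6]
grip_width: 0.077
finger_force: 0.0
row [-0.6055 -0.1789  0.0732] [-0.0008  0.0011  0.4157] mm 127 deg 37
row [-1.2428 -0.3325  0.3242] [-2.0000e-04  1.5000e-03  1.0634e+00] mm 265 deg 96
red c [0.6031 0.0501] r 0.0302 handle yaw 31.6 19 80
ValueError: zero-size array to reduction operation maximum which has no identity
```

View pics/s9.png

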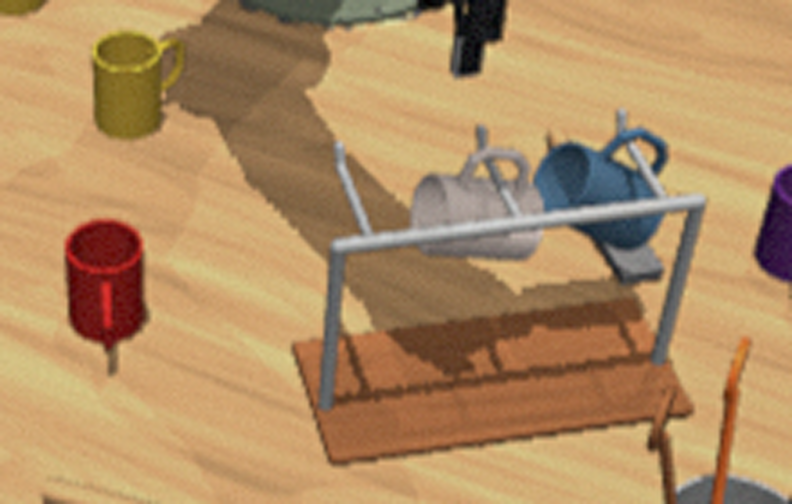

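White hangs on hook1 at (480,210) and blue is still on hook0, swinging a little. Now red.

```bash
python3 -m inch '[[-0.6,-0.18,0.07,0,0,0.41,1],[-0.6,-0.18,0.07,0,0,0.41,1],[-0.6,-0.18,0.07,0,0,0.41,1],[-0.6,-0.18,0.07,0,0,0.41,1],[-0.6,-0.18,0.07,0,0,0.41,1]]'; python3 -c "
from h import *
go([.603,.05,.2],Rd(31.7))"
```

```text
clock: 32.28
position: [0.5491, 0.171, 0.3008]
tool_rot: [-3.141, 0.002, 1.58]
force: [-0.0, 0.9, 0.3]
grip_width: 0.0853
finger_force: 0.0
row [-0.6069  0.2638  0.505 ] [1.000e-04 1.200e-03 6.539e-01] mm 166 deg 59
```

```bash
python3 -m inch '[[-0.607,0.264,0.2,0,0,0.654,1],[-0.607,0.264,0.3,0,0,0.654,1],[-0.607,0.264,0.505,0,0,0.654,1],[-0.607,0.264,0.505,0,0,0.654,1],[-0.607,0.264,0.505,0,0,0.654,1],[-0.607,0.264,0.505,0,0,0.654,1],[-0.607,0.264,0.505,0,0,0.654,1],[-0.607,0.264,0.505,0,0,0.654,1]]'; python3 -c "
from h import *
print(bot.observe()['qpos']);go([.603,.05,.057],Rd(31.7))
f=grab('wrist'); save(f,'w10.png')
hsv=cv2.cvtColor(f['img'],cv2.COLOR_RGB2HSV); m=((hsv[...,1]>150)&((hsv[...,0]<5)|(hsv[...,0]>172))&(hsv[...,2]>30)); P=cloud(f); q=P[m&(np.nan_to_num(P[...,2])>.078)&(np.nan_to_num(P[...,2])<.1)]
A=np.c_[2*q[:,:2],np.ones(len(q))]; print(np.linalg.lstsq(A,(q[:,:2]**2).sum(1),rcond=None)[0][:2],len(q))"
```

```text
clock: 33.28
position: [0.6031, 0.0502, 0.2004]
tool_rot: [3.141, 0.001, 0.556]
force: [-0.3, 0.0, -0.1]
grip_width: 0.0851
finger_force: 0.0
[ 0.17783631  0.58852157 -0.52740467  1.68140666  0.34759624  0.96671507
 -1.49129525]
row [-6.000e-04 -0.000e+00  7.168e-01] [0.0005 0.0005 0.0017] mm 143 deg 0
[0.60542112 0.04848374] 1476
```

View pics/w10.png

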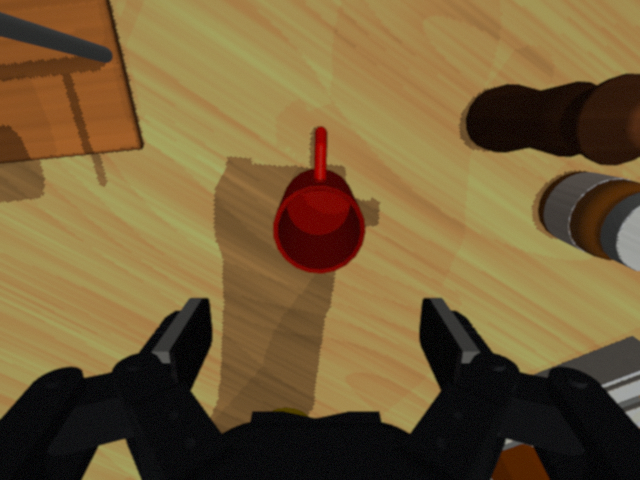

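The red mug is centred at (319,228), its handle on the tool axis. Grip it.

```bash
python3 -m inch '[[0,0.008,0.2,0,0,0,1],[0,0.008,0.4,0,0,0,1],[0,0.008,0.55,0,0,0,1],[0,0.008,0.66,0,0,0,1],[0,0.008,0.717,0,0,0,1],[0,0.008,0.717,0,0,0,1],[0,0.008,0.717,0,0,0,0.4],[0,0.008,0.717,0,0,0,0.4],[0,0.008,0.717,0,0,0,0.4],[0,0.008,0.717,0,0,0,0.4],[0,0.008,0.717,0,0,0,0.4]]' 45; python3 -m inch '[[0,0,-0.2,0,0,0,0.4],[0,0,-0.5,0,0,0,0.4],[0,0,-0.8,0,0,0,0.4],[0,0,-0.8,0,0,0,0.4],[0,0,-0.8,0,0,0,0.4]]'; python3 -c "
from h import *
go([.50,.08,.23],Rd(80));go([.5185,.153,.208],Rd(127.4))"
```

```text
clock: 34.7
position: [0.6047, 0.0486, 0.0584]
tool_rot: [3.14, -0.001, 0.552]
force: [-1.7, -0.4, 6.7]
grip_width: 0.0637
finger_force: 49.4
clock: 35.33
position: [0.6039, 0.0484, 0.2171]
tool_rot: [3.14, 0.001, 0.552]
force: [-0.2, -0.0, -3.2]
grip_width: 0.0639
finger_force: 51.3
row [-0.3592 -0.4069 -0.0647] [ 0.0008  0.0007 -0.5373] mm 109 deg 48
row [-0.0889 -0.6693  0.0447] [ 5.000e-04  1.100e-03 -1.064e+00] mm 135 deg 96
```

```bash
python3 -m inch '[[-0.36,-0.41,-0.065,0,0,-0.537,0.4],[-0.36,-0.41,-0.065,0,0,-0.537,0.4],[-0.36,-0.41,-0.065,0,0,-0.537,0.4],[-0.36,-0.41,-0.065,0,0,-0.537,0.4],[-0.36,-0.41,-0.065,0,0,-0.537,0.4],[-0.36,-0.41,-0.065,0,0,-0.537,0.4],[-0.36,-0.41,-0.065,0,0,-0.537,0.4]]'; python3 -c "
from h import *
go([.5185,.153,.208],Rd(127.4))"
```

```text
clock: 36.2
position: [0.4995, 0.0807, 0.2296]
tool_rot: [-3.141, 0.001, 1.394]
force: [0.1, -0.2, -2.5]
grip_width: 0.064
finger_force: 51.5
row [0.3728 0.0299 0.1074] [-0.0007  0.0006 -0.5283] mm 78 deg 48
```

```bash
python3 -m inch '[[0.15,0.03,0.05,0,0,-0.528,0.4],[0.2,0.03,0.1,0,0,-0.528,0.4],[0.25,0.03,0.107,0,0,-0.528,0.4],[0.3,0.03,0.107,0,0,-0.528,0.4],[0.373,0.03,0.107,0,0,-0.528,0.4],[0.373,0.03,0.107,0,0,-0.528,0.4],[0.373,0.03,0.107,0,0,-0.528,0.4],[0.373,0.03,0.107,0,0,-0.528,0.4]]'; python3 hk.py 2
```

```text
clock: 37.2
position: [0.5187, 0.1526, 0.2087]
tool_rot: [-3.141, 0.002, 2.223]
force: [0.9, 0.7, -1.5]
grip_width: 0.0641
finger_force: 51.5
rod L 0.00013507472996518 z99 0.18756742546010546 3155
tip 0.00028114976483016775 -0.031053239476541195 0.20189482346629994
handle L [-0.02310254  0.02200629] a -0.07532084722411805 ztop 0.23359832153937027
hole L -0.00043838554744473485 a -0.07508192706683962 [ 0.2775888   0.59837114 -0.95701978  1.83037184  0.5735253   1.01841181
 -0.26143098]
row [0.0022 0.3554 0.0083] [-0.0005  0.001   0.    ] mm 71 deg 0
```

```bash
python3 -m inch '[[0.002,0.08,0.008,0,0,0,0.4],[0.002,0.16,0.008,0,0,0,0.4],[0.002,0.24,0.008,0,0,0,0.4],[0.002,0.3,0.008,0,0,0,0.4],[0.002,0.355,0.008,0,0,0,0.4],[0.002,0.355,0.008,0,0,0,0.4],[0.002,0.355,0.04,0,0,0,0.4],[0.002,0.355,0.07,0,0,0,0.4],[0.002,0.355,0.07,0,0,0,0.4]]'; python3 -m inch '[[0,0,0,0,0,0,0.72],[0,0,0,0,0,0,0.76],[0,0,0,0,0,0,0.8],[0,0,0,0,0,0,0.85],[0,0,0,0,0,0,0.9],[0,0,0,0,0,0,0.9],[0,0,0,0,0,0,0.9],[0,0,-0.15,0,0,0,0.9],[0,0,-0.4,0,0,0,0.9],[0,0,-0.6,0,0,0,0.9],[0,0,-0.6,0,0,0,0.9],[0,0,-0.6,0,0,0,0.9]]' 20; python3 -m inch '[[-0.6,-0.4,-0.3,0,0,0,0.9],[-0.6,-0.4,-0.3,0,0,0,0.9],[-0.6,-0.4,-0.3,0,0,0,0.9],[-0.6,-0.4,-0.3,0,0,0,0.9],[-0.6,-0.4,-0.3,0,0,0,0.9],[-0.6,-0.4,-0.3,0,0,0,0.9],[-0.6,-0.4,-0.3,0,0,0,0.9],[-0.6,-0.4,-0.3,0,0,0,0.9],[-0.6,-0.4,-0.3,0,0,0,0.9],[-0.6,-0.4,-0.3,0,0,0,0.9],[-0.6,-0.4,-0.3,0,0,0,0.9],[-0.6,-0.4,-0.3,0,0,0,0.9],[-0.6,-0.4,-0.3,0,0,0,0.9],[-0.6,-0.4,-0.3,0,0,0,0.9],[-0.6,-0.4,-0.3,0,0,0,0.9],[-0.6,-0.4,-0.3,0,0,0,0.9],[-0.6,-0.4,-0.3,0,0,0,0.9]]'; python3 -c "
from h import *
f=grab('scene'); save(f,'s11.png',(170,150,510,350),2.35)"
```

```text
clock: 38.38
position: [0.5744, 0.1963, 0.1941]
tool_rot: [-3.14, 0.001, 2.225]
force: [0.2, -0.0, -2.6]
grip_width: 0.0639
finger_force: 51.4
clock: 39.88
position: [0.5746, 0.1965, 0.3141]
tool_rot: [-3.141, 0.001, 2.225]
force: [0.5, -0.1, -1.8]
grip_width: 0.0767
finger_force: 0.0
clock: 42.0
position: [0.5843, 0.053, 0.3748]
tool_rot: [-3.141, 0.001, 2.225]
force: [0.0, 0.3, 0.2]
grip_width: 0.0769
finger_force: 0.0
```

View pics/s11.png

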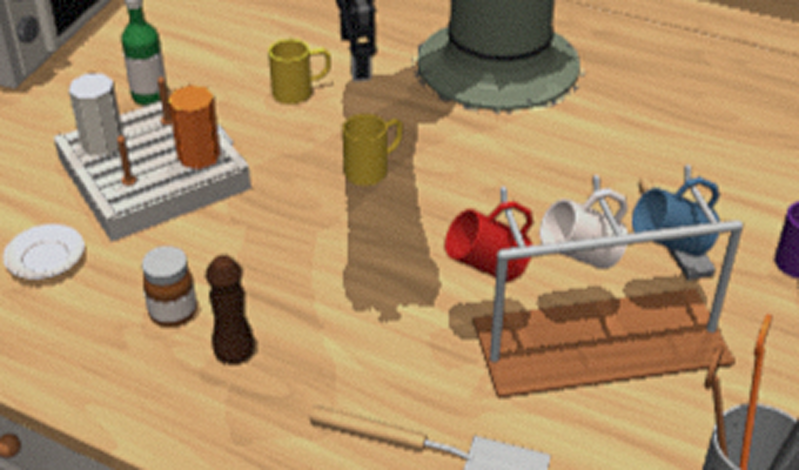

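All three mugs hang on the hooks at (490,240), (585,230) and (680,220), and the tumbler stands at (195,125). Let the swinging settle, check the tray once more, and hand in.

```bash
python3 -m inch '[[0,0,0,0,0,0,0.9],[0,0,0,0,0,0,0.9],[0,0,0,0,0,0,0.9],[0,0,0,0,0,0,0.9],[0,0,0,0,0,0,0.9],[0,0,0,0,0,0,0.9],[0,0,0,0,0,0,0.9],[0,0,0,0,0,0,0.9],[0,0,0,0,0,0,0.9],[0,0,0,0,0,0,0.9],[0,0,0,0,0,0,0.9],[0,0,0,0,0,0,0.9],[0,0,0,0,0,0,0.9],[0,0,0,0,0,0,0.9],[0,0,0,0,0,0,0.9],[0,0,0,0,0,0,0.9]]'
python3 - <<'E'
from h import *
f=grab('top'); P=np.nan_to_num(cloud(f)); c=np.array([.5048,-.3408]); th=np.radians(-31.6)
q=P[195:310,375:485].reshape(-1,3); x=(q[:,:2]-c)@[np.cos(th),np.sin(th)]; y=(q[:,:2]-c)@[-np.sin(th),np.cos(th)]
for b in (-.08,-.04,0,.04,.08):
    k=(abs(y-b)<.015)&(q[:,2]>.025)&(q[:,2]<.06)&(x>-.2);print(b,x[k].min())
for n in ('scene',):
    g=grab(n); t=q[(q[:,2]>.145)&(q[:,2]<.16)]
    d=np.array([.4874,-.2699]); k=np.linalg.norm(t[:,:2]-d,axis=1)<.05; print('tumbler top',t[k].mean(0),k.sum(),t[k,2].std())
E
```

```text
clock: 44.05
position: [0.5843, 0.053, 0.3748]
tool_rot: [-3.141, 0.001, 2.225]
force: [-0.2, 0.5, -0.2]
grip_width: 0.0769
finger_force: 0.0
-0.08 -0.10683777427263887
-0.04 -0.11362142452257304
0 -0.1143629411755553
0.04 -0.11262242611167539
0.08 -0.09914709692923201
tumbler top [ 0.4848909  -0.26874603  0.1514355 ] 341 0.003094510849535388
```

```bash
python3 -c "
from workcell import bot
print(bot.job_done())"
```

```text
the job is handed in; nothing more can be done
None
```

The job is handed in: the tray was pushed to its stop, the orange tumbler stands upside down on peg0, and the blue, white and red mugs hang on hook0, hook1 and hook2; no green tumbler was in the scene, and handing in returned no verdict.

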